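# Press the sunken tare key of a bench balance

## Task

Tare the balance with its empty dish on: with a fingertip, push the sliding cover with the blue nib fully open, reach into the well it uncovers and press the blue key all the way down, let the key come back up, then push that cover fully shut again. Leave the cover with the red nib and its key alone, and leave the dish, the tube rack, the vial and the black bottle where they stand.

Things in the scene. Friction and masses are not known exactly. Their poses are not given: they have to be found in the camera images.
- balance: White laboratory balance, fixed, 315 mm front to back (x), 215 mm wide (y). Origin under its centre at table height; x points from the operator's side (front, with the two key housings on a 30 mm high deck) to the back. A round steel pan, 130 mm across, top 60 mm above the table, is centred 82 mm behind the origin; a display strip 59 mm high stands just before it.
- tare_housing: Grey housing of the tare key, fixed on the balance's front deck: 120 mm in x, 88 mm in y, its rim (top) 70 mm above the table; origin under its centre. Black guide rails 5 mm wide stand 6 mm above the rim along both edges (y = +-41.5 mm). The two housings stand side by side, 98 mm apart; which one is on the left varies.
- tare_well (a point): Centre of the mouth of the tare key's well, level with the rim, 25 mm in x from the housing's centre. A straight-sided slot 40 mm in x, 60 mm in y, 30 mm deep, under a white sliding cover with a blue nib. Axes: x level, from the operator's side of the balance towards its pan; y left seen from the operator's side; z up.
- tare_nib (a point): Centre of the top face of the blue nib on the tare well's cover, 18.5 mm above the rim. The nib is an upright bar 10 mm thick in x, 36 mm long in y and 14 mm high, in the middle of the cover, a white plate 52 mm in x, 74 mm in y, whose upper face is 4.5 mm above the rim. Moves with the cover; axes as the well's.
- tare_cover (a joint): Travel of the cover with the blue nib, m: 0 fully shut (nib straight over the well's centre), growing as it slides level towards the operator's side (the well's -x) to 0.055 at its stop, fully open; from 0.046 the mouth is wholly clear. Slides with about 2 N of friction and stays where it is left.
- tare_key_top (a point): Centre of the top of the blue tare key, a round upright key 26 mm across in the middle of the well, its top 18 mm below the rim when up. Axes as the well's.
- tare_key (a joint): Depth by which the blue tare key is pressed, m: 0 up, 0.005 fully down. A spring returns it: about 1.5 N to start it, 5 N at the bottom.
- cal_housing: Grey housing of the calibration key, fixed on the balance's front deck: 120 mm in x, 88 mm in y, its rim (top) 70 mm above the table; origin under its centre. Black guide rails 5 mm wide stand 6 mm above the rim along both edges (y = +-41.5 mm). The two housings stand side by side, 98 mm apart; which one is on the left varies.
- cal_well (a point): Centre of the mouth of the calibration key's well, level with the rim, 25 mm in x from the housing's centre. A straight-sided slot 40 mm in x, 60 mm in y, 30 mm deep, under a white sliding cover with a red nib. Axes: x level, from the operator's side of the balance towards its pan; y left seen from the operator's side; z up.
- cal_nib (a point): Centre of the top face of the red nib on the calibration well's cover, 18.5 mm above the rim. The nib is an upright bar 10 mm thick in x, 36 mm long in y and 14 mm high, in the middle of the cover, a white plate 52 mm in x, 74 mm in y, whose upper face is 4.5 mm above the rim. Moves with the cover; axes as the well's.
- cal_cover (a joint): Travel of the cover with the red nib, m: 0 fully shut (nib straight over the well's centre), growing as it slides level towards the operator's side (the well's -x) to 0.055 at its stop, fully open; from 0.046 the mouth is wholly clear. Slides with about 2 N of friction and stays where it is left.
- cal_key_top (a point): Centre of the top of the red calibration key, a round upright key 26 mm across in the middle of the well, its top 18 mm below the rim when up. Axes as the well's.
- cal_key (a joint): Depth by which the red calibration key is pressed, m: 0 up, 0.005 fully down. A spring returns it: about 1.5 N to start it, 5 N at the bottom.
- dish: Loose aluminium dish, 84 mm across, 18 mm high, on the balance's pan. Origin at the centre of its underside.
- rack_mid (a point): Centre of a loose blue tube rack, 110 x 150 x 30 mm, with small tubes standing up to 43 mm above the table, on the table to the left of the balance.
- vial_mid (a point): Centre of a loose small glass vial with a yellow cap, 22 mm across, 42 mm high, standing upright on the table to the right of the balance.
- flask_mid (a point): Centre of a loose black bottle, 68 mm across, 130 mm high, standing upright on the table to the right of the balance, further back.
Not all that is in view belongs to the job. There is more than one size of the part that bears vial_mid; the job needs the middle-sized.

How it is judged (in metres and radians):
On the way, in this order (a step that is already met when the one before it is completed fails the run):
1. the cover with the blue nib is pushed open (value of joint tare_cover above 0.044 m), for 0.1 s.
2. the blue key is pressed all the way down with its cover open (value of joint tare_key above 0.004 m and value of joint tare_cover above 0.035 m), for 0.1 s.
3. the key is up again and its cover is shut (value of joint tare_key below 0.001 m and value of joint tare_cover below 0.005 m), for 0.1 s.
At the end, for the whole second after the job is handed in: The blue-nibbed cover is shut to within 5 mm after the blue key went down at least 4 mm with its cover open (44 mm or more), the blue key is up, the red-nibbed cover is still shut (within 12 mm) with its key up, and the dish (12 mm), rack, vial and bottle (15 mm) are upright where they stood (all of step 3 and value of joint cal_key below 0.001 m and value of joint cal_cover below 0.012 m and distance of dish from where it was at the start of the episode below 0.012 m and distance of each of rack_mid, vial_mid, flask_mid from where it was at the start of the episode below 0.015 m and angle between each of dish, vial_mid, flask_mid's own z axis and vertical below 0.2 rad and linear speed of dish below 0.02 m/s); the robot touches nothing.
It fails at once if the red key is pressed or its cover is pushed open (value of joint cal_key above 0.002 m or value of joint cal_cover above 0.012 m).
It fails at once if the dish is moved, lifted or carried (distance of dish from where it was at the start of the episode above 0.012 m).
It fails at once if the rack, the vial or the bottle is moved, lifted or knocked over (distance of any of rack_mid, vial_mid, flask_mid from where it was at the start of the episode above 0.015 m).
It also fails if it takes over 48 s, if anything falls off the work surface, if the arm or the gripper's body presses on something with over 40 N, if the wrist force passes 120 N, or if a joint passes its speed limit or range.

## Robot

A 7-joint arm with a two-finger parallel gripper is mounted at the origin on the work surface. World frame = base frame: x ahead of the robot, y to its left, z up, the work surface at z = 0. Lengths are in mm, angles in rad, forces in N, time in s.
With the tool pointing down it reaches from about 350 to 775 mm from the base axis. Payload 3.1 kg.
Tool frame: the origin (TCP) lies where the fingers leave the gripper's body, on its centre line; the fingertips stand 73 mm ahead of it and the grasp point (between the pads) lies 54 mm ahead of it; y points along the fingers, z is the direction in which the jaws open and shut, and the axes are right-handed (so a half turn about y gives the same grasp; the last joint's range is limited). The gripper opens to 85 mm and grips with 20 to 120 N. Pads are 22 mm wide; open, the fingers measure 114 mm over their backs; the gripper's body (76 mm by 85 mm) begins 54 mm behind the grasp point. The pads swing forward as they close: fully open they stand 13 mm farther back than shut.
Start: joints at [1.226, 0.311, 0.014, 1.512, -0.004, 1.319, -0.027], TCP at [164.041, -524.982, 303.904] pointing down, gripper open.
Joint ranges: [-2.7, 2.7], [-0.3, 1.91], [-1.27, 1.3], [0.12, 2.57], [-1.44, 4.58], [0.2, 2.03], [-3.05, 3.05]. Speed limits (rad/s): [2.79, 2.79, 3.14, 3.14, 3.14, 3.14, 3.14].

## Interface

Orientations are given as a rotation vector (axis times angle).
In Python, from plant import arm, capture, models gives the robot as it stands.
- The arm moves only by the tool jog_arm, never from a script. Its argument "motion" is a list of rows, each an object of numbers: "grip": the closure in counts, from 0 (fully open) to 255 (shut); "dx", "dy", "dz": the shift along the tool's x, y, z in cm; "turn": the turn about the tool's y in degrees. A call has 1 to 10 rows; each row shifts and turns the pose as measured when the row begins, along the tool's axes as they then stand; what a row does not reach is not made up. A row lasts 1/12 s, in which the tool goes at most 41.7 mm and 7.16 degrees, less where a joint would pass 70% of its speed; a pose out of reach is approached as far as the arm can. A call with a gripper value outside its range is refused whole. The fingers move at their own pace and stop on an object; "newtons" is the grip in N (left out, the last holds). Time passes only in rows, so rows that do not move let the fingers close. It gives the time, the measured TCP pose, the force and the opening at its end, in the units of the state.
- arm.observe(): the state, without advancing time (a new reading comes with each control period).
- capture(name): name is "side" or "top"; returns a dict with "color" (384x512x3 uint8, red, green, blue), "range_z" (384x512 float32, mm along the optical axis (not along the pixel's ray), 0 where there is no reading), "mtx" (3x3 intrinsics, pixels), "rvec" (rotation vector, rad) and "tvec" (3), from world to camera coordinates, as OpenCV has them. Camera axes: x right, y down, z forward; pixel columns grow to the right and rows downward; lengths in mm; the calibration is good to about 2 mm. A picture is of the moment at which its call begins.
- arm.finish_job(): hands the job in, once; it reports no verdict.
Trained networks look in a picture, given as the dict that the camera call returned (one of the last four; its "shot" number tells which), for a name from the list of things; names that differ only in an ending like _2 or _b are one class to them, and where a whole thing is asked for, a point or a joint stands for the part that bears it (a point fixed in the world has none). Each returns a list of dicts, best first, with "score" (0 to 1); they miss things now and then, are a little off and sometimes report something else, mostly with a low value. They report only what shows in the picture. A call takes as long as a camera call. They do not tell look-alikes from the thing itself.
- models.boxes_of(picture, name): "point" ([x, y, z] in mm, in world coordinates, good to about 4 mm: the middle of the surface that is visible of it).
- models.spot_point(picture, name): "point" ([x, y, z] in mm, in world coordinates, good to about 4 mm: a listed point, or the origin of a listed thing).
The state is a dict: "time": time; "joints": joint angles; "qd": joint speeds; "effort": joint torques, N m; "position": TCP position; "tool_rot": TCP orientation; "contact_force": force on the tool from outside, world axes, zero at the start; "moment": the same for the moment, N m; "opening": opening from 0.0 (shut) to 1.0 (fully open).
Only numpy, scipy, OpenCV 4.12 (cv2) and the standard library are available. Lean on these libraries where they do the work, as an engineer would, in place of code of your own. Each camera call takes 0.05 s, during which the arm holds its last target. There are 200 camera calls.

## Working session

There is one attempt and no reset: what is moved stays moved. The work goes in short steps, Python scripts to look and compute and a tool call to move; the robot and the scene stay as the last step left them, time stands still between calls to the robot, and variables do not carry over. Pictures are saved under pics/ and viewed, about 8 in all and at most 12, crops included, and the job is handed in when it is done.

Besides the shell and the picture viewer there is one more tool, called after "Call:" as name(argument=value, ...) on one line, values as JSON. jog_arm: Moves the arm, as the interface text tells. Its arguments: {"type":"object","properties":{"motion":{"type":"array"},"newtons":{"type":"number"}},"required":["motion"]}

```bash
mkdir -p pics
cat > h.py <<'E'
import numpy as np, cv2
from scipy.spatial.transform import Rotation as R
from plant import arm, capture, models
def save(c,n): cv2.imwrite('pics/'+n,c['color'][:,:,::-1])
def px(c,p): return cv2.projectPoints(np.array([p],float),c['rvec'],c['tvec'],c['mtx'],None)[0].ravel().round(0)
def cloud(c):
    h,w=c['range_z'].shape;u,v=np.meshgrid(np.arange(w),np.arange(h));z=c['range_z'];K=c['mtx']
    P=np.stack([(u-K[0,2])/K[0,0]*z,(v-K[1,2])/K[1,1]*z,z],-1)
    return (P-np.ravel(c['tvec']))@cv2.Rodrigues(np.array(c['rvec'],float))[0]
E
python3 - <<'E'
from h import *
s=arm.observe(); print(s['position'],s['tool_rot'],s['opening'],s['time']); print(R.from_rotvec(s['tool_rot']).as_matrix().round(3))
a=capture('top');b=capture('side')
save(a,'top0.png');save(b,'side0.png')
for n,c in(('top',a),('side',b)):
  for k in['tare_nib','cal_nib','tare_well','cal_well','tare_housing','cal_housing','balance','dish','vial_mid','rack_mid','flask_mid']:
    for d in models.spot_point(c,k)[:3]: print(n,k,np.round(d['point'],0),round(d['score'],2),px(c,d['point']))
E
```

```text
[ 163.84004087 -524.4351359   302.81905912] [-0.31458809  2.06099167 -2.05612488] 1.002241160362775 0.0
[[-0.954 -0.001  0.298]
 [-0.298  0.002 -0.954]
 [ 0.    -1.    -0.002]]
top tare_nib [558.  85.  90.] 0.9 [242. 192.]
top cal_nib [555. -14.  89.] 0.7 [291. 195.]
top tare_well [557.  85.  69.] 0.7 [242. 194.]
top cal_well [554. -13.  71.] 0.69 [290. 196.]
top tare_housing [534.  86.  29.] 0.55 [243. 205.]
top cal_housing [529. -13.  33.] 0.69 [289. 209.]
top cal_housing [695.  32.  60.] 0.55 [270. 128.]
top cal_housing [ 475. -115.   20.] 0.24 [336. 235.]
top balance [616.  36.  -1.] 0.76 [267. 169.]
top dish [698.  32.  59.] 0.73 [270. 127.]
top vial_mid [ 419. -124.   27.] 0.77 [341. 262.]
top vial_mid [ 477. -116.   21.] 0.55 [337. 234.]
top vial_mid [ 483. -170.   16.] 0.46 [361. 232.]
top rack_mid [630. 280.  14.] 0.8 [156. 160.]
top flask_mid [559.  85.  90.] 0.21 [242. 192.]
side tare_nib [551.  84.  88.] 0.76 [240. 185.]
side tare_nib [529. -14.  31.] 0.47 [247. 234.]
side tare_nib [ 479. -120.   22.] 0.3 [244. 280.]
side cal_nib [551. -15.  89.] 0.91 [258. 210.]
side tare_well [553.  85.  72.] 0.84 [241. 190.]
side cal_well [558. -14.  68.] 0.78 [261. 217.]
side tare_housing [533.  83.  31.] 0.66 [233. 207.]
side cal_housing [529. -16.  31.] 0.69 [248. 234.]
side balance [617.  36.   2.] 0.93 [274. 220.]
side dish [698.  34.  58.] 0.9 [308. 193.]
side vial_mid [ 419. -128.   24.] 0.98 [214. 292.]
side vial_mid [ 487. -180.   17.] 0.6 [261. 305.]
side vial_mid [ 479. -123.   25.] 0.57 [245. 279.]
side rack_mid [628. 275.  16.] 0.91 [241. 166.]
side flask_mid [ 606. -165.   68.] 0.7 [319. 259.]
```

View pics/top0.png

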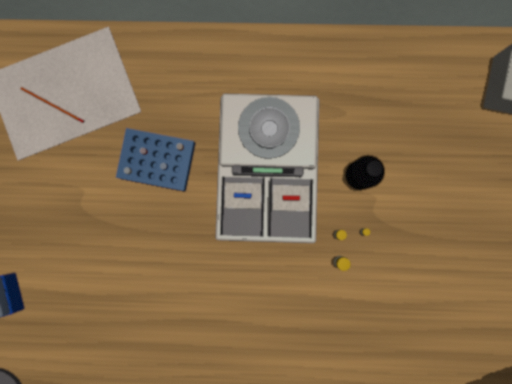

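View pics/side0.png

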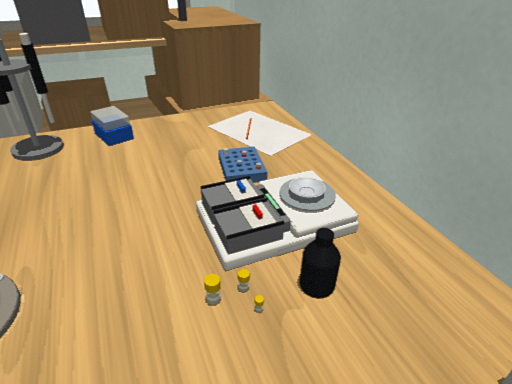

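Run:
```python
from h import *
a=capture('top');b=capture('side')
i=cv2.resize(a['color'][150:260,200:340],None,fx=5,fy=5,interpolation=cv2.INTER_CUBIC);cv2.imwrite('pics/crop1.png',i[:,:,::-1])
for c in(a,b):
  P=cloud(c);H=cv2.cvtColor(c['color'],cv2.COLOR_RGB2HSV).astype(int)
  reg=(P[...,0]>480)&(P[...,0]<640)&(P[...,1]<140)&(P[...,1]>-70)&(c['range_z']>0)
  sat=(H[...,1]>120)
  for n,m in(('blue',(abs(H[...,0]-112)<18)),('red',(H[...,0]<10)|(H[...,0]>170))):
    q=P[reg&sat&m&(P[...,2]>80)]
    t=q[q[:,2]>85]
    print(n,len(q),len(t),t.mean(0).round(1),t.min(0).round(1),t.max(0).round(1))
    if len(t)>6:
      r=cv2.minAreaRect(t[:,:2].astype(np.float32));print(r)
  hs=reg&(P[...,2]>66)&(P[...,2]<80);q=P[hs];print(cv2.minAreaRect(q[:,:2].astype(np.float32)),q.min(0),q.max(0))
```

```text
blue 52 52 [552.8  83.1  87.8] [549.4  68.6  85.1] [555.4  98.8  90.8]
((552.3352661132812, 83.701171875), (6.039900779724121, 30.161649703979492), 0.4725359082221985)
red 66 64 [550.5 -13.1  87.9] [547.  -29.4  85.3] [553.8   2.6  91. ]
((550.383056640625, -13.426164627075195), (6.167099952697754, 31.9591007232666), 1.4105864763259888)
((535.923095703125, 36.01777648925781), (186.71604919433594, 111.72217559814453), 89.99310302734375) [480.06041432 -57.33937755  66.00915626] [591.78757599 129.37891441  79.48437145]
blue 57 48 [550.6  81.3  89. ] [546.5  65.9  85.2] [555.9 102.6  91.9]
((551.373779296875, 84.28506469726562), (36.75660705566406, 9.182635307312012), 88.98188018798828)
red 79 63 [548.6 -16.6  89.4] [544.4 -31.6  85.5] [554.    3.1  91.5]
((549.2532348632812, -14.228666305541992), (34.68218994140625, 9.555933952331543), 89.71003723144531)
((535.3186645507812, 35.29408645629883), (190.05010986328125, 110.76483917236328), 89.77145385742188) [480.01379702 -59.6291401   66.16644936] [590.92925048 130.41365162  79.96579062]
```

The top view shows the blue nib at pixel (242,195) and the red nib at (291,198). Three yellow-capped vials stand at (344,264), (341,235) and (366,231). The side view shows the same layout, with the blue nib at (241,186) and the red at (257,211). Next I check the choice in a close crop, and turn the tool while closing the fingers.

Look-alikes for the blue nib:
- red nib at (291,198)
- blue rack at (156,160)
- blue box at (10,295)

I choose the blue bar on the left cover.

View pics/crop1.png

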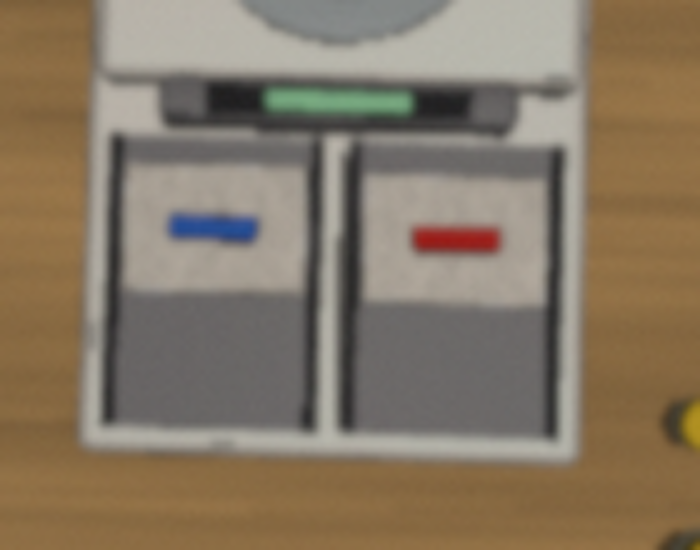

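Call:
jog_arm(motion=[{"grip": 255, "turn": 6.5}, {"grip": 255, "turn": 6.5}, {"grip": 255, "turn": 5.5}, {"grip": 255}], newtons=40)

```text
$.motion[0]: bad value
```

The crop confirms it: the blue nib is on the left cover at crop (213,229), the red on the right cover at (456,240), and both covers are shut. The call was refused, so I'll send full rows.

Call:
jog_arm(motion=[{"grip": 255, "dx": 0, "dy": 0, "dz": 0, "turn": 6.5}, {"grip": 255, "dx": 0, "dy": 0, "dz": 0, "turn": 6.5}, {"grip": 255, "dx": 0, "dy": 0, "dz": 0, "turn": 5.5}, {"grip": 255, "dx": 0, "dy": 0, "dz": 0, "turn": 0}], newtons=40)

```text
time: 1.63
position: [164.0, -525.0, 303.9]
tool_rot: [-0.038, -2.204, 2.204]
contact_force: [-0.3, 1.1, -1.0]
opening: 0.456
```

Call:
jog_arm(motion=[{"grip": 255, "dx": -1.95, "dy": 0, "dz": -3.1, "turn": 0}, {"grip": 255, "dx": -1.95, "dy": 0, "dz": -3.1, "turn": 0}, {"grip": 255, "dx": -1.95, "dy": 0, "dz": -3.1, "turn": 0}, {"grip": 255, "dx": -1.95, "dy": 0, "dz": -3.1, "turn": 0}, {"grip": 255, "dx": -1.95, "dy": 0, "dz": -3.1, "turn": 0}, {"grip": 255, "dx": -1.95, "dy": 0, "dz": -3.1, "turn": 0}, {"grip": 255, "dx": -1.95, "dy": 0, "dz": -3.1, "turn": 0}, {"grip": 255, "dx": -1.95, "dy": 0, "dz": -3.1, "turn": 0}, {"grip": 255, "dx": -1.95, "dy": 0, "dz": -3.1, "turn": 0}, {"grip": 255, "dx": -1.95, "dy": 0, "dz": -3.1, "turn": 0}])

```text
time: 2.47
position: [368.7, -217.7, 301.7]
tool_rot: [-0.031, -2.192, 2.217]
contact_force: [0.8, 0.2, 0.1]
opening: 0.001
```

Run:
```python
from h import *
s=arm.observe();print(R.from_rotvec(s['tool_rot']).as_matrix().round(3),s['opening'],s['joints'],s['position'])
```

```text
[[-1.    -0.003 -0.031]
 [ 0.031 -0.011 -0.999]
 [ 0.002 -1.     0.011]] 0.000891682681707173 [ 0.71013073  0.07013102 -0.23697427  1.81342359  0.02898024  1.25748329
 -1.13682324] [ 368.65115635 -217.70465557  301.67467941]
```

Call:
jog_arm(motion=[{"grip": 255, "dx": -2.18, "dy": 0, "dz": -3.42, "turn": 0}, {"grip": 255, "dx": -2.18, "dy": 0, "dz": -3.42, "turn": 0}, {"grip": 255, "dx": -2.18, "dy": 0, "dz": -3.42, "turn": 0}, {"grip": 255, "dx": -2.18, "dy": 0, "dz": -3.42, "turn": 0}, {"grip": 255, "dx": -2.18, "dy": 0, "dz": -3.42, "turn": 0}, {"grip": 255, "dx": -2.18, "dy": 0, "dz": -3.42, "turn": 0}, {"grip": 255, "dx": -2.18, "dy": 0, "dz": -3.42, "turn": 0}, {"grip": 255, "dx": -2.18, "dy": 0, "dz": -3.42, "turn": 0}, {"grip": 255, "dx": -2.18, "dy": 0, "dz": -3.42, "turn": -0.7}, {"grip": 255, "dx": 0, "dy": 3, "dz": 0, "turn": 0}])

```text
time: 3.3
position: [581.1, 106.5, 276.4]
tool_rot: [0.007, 2.199, -2.207]
contact_force: [2.7, 1.9, 0.7]
opening: 0.003
```

Run:
```python
from h import *
s=arm.observe();print(R.from_rotvec(s['tool_rot']).as_matrix().round(3),s['position'],s['qd'].round(3) if hasattr(s['qd'],'round') else s['qd'],s['contact_force'])
```

```text
[[-1.     0.022  0.015]
 [-0.015 -0.004 -1.   ]
 [-0.022 -1.     0.004]] [581.0530595  106.45810203 276.4085589 ] [ 0.033  0.214  0.1    0.731  0.161 -0.782 -0.068] [2.70866516 1.90732723 0.70945351]
```

Call:
jog_arm(motion=[{"grip": 255, "dx": 0.5, "dy": 2, "dz": 2.2, "turn": 0}, {"grip": 255, "dx": 0, "dy": 2.5, "dz": 0, "turn": 1.5}, {"grip": 255, "dx": 0, "dy": 1, "dz": 0, "turn": 0}, {"grip": 255, "dx": 0, "dy": 0, "dz": 0, "turn": 0}, {"grip": 255, "dx": 0, "dy": 0, "dz": 0, "turn": 0}, {"grip": 255, "dx": 0, "dy": 0, "dz": 0, "turn": 0}])

```text
time: 3.8
position: [576.7, 89.3, 214.9]
tool_rot: [0.004, 2.208, -2.209]
contact_force: [0.0, 0.4, 0.1]
opening: 0.0
```

```bash
cat > st.py <<'E'
from h import *
s=arm.observe();M=R.from_rotvec(s['tool_rot']).as_matrix()
print('x',M[:,0].round(3),'y',M[:,1].round(3),'tcp',s['position'].round(1),'tip',(np.array(s['position'])+73*M[:,1]).round(1),np.abs(s['qd']).max().round(3),np.round(s['contact_force'],1),s['time'])
E
python3 st.py
```

```text
x [-1.    -0.011 -0.015] y [ 0.015 -0.001 -1.   ] tcp [576.7  89.3 214.9] tip [577.8  89.2 141.9] 0.016 [0.  0.4 0.1] 3.8
```

Call:
jog_arm(motion=[{"grip": 255, "dx": 0.2, "dy": 1.5, "dz": 0.5, "turn": 1.7}, {"grip": 255, "dx": 0, "dy": 1.5, "dz": 0, "turn": 0}, {"grip": 255, "dx": 0, "dy": 1.0, "dz": 0, "turn": 0}, {"grip": 255, "dx": 0, "dy": 0.5, "dz": 0, "turn": 0}, {"grip": 255, "dx": 0, "dy": 0, "dz": 0, "turn": 0}, {"grip": 255, "dx": 0, "dy": 0, "dz": 0, "turn": 0}])

```text
time: 4.3
position: [581.0, 85.1, 177.9]
tool_rot: [0.055, 2.216, -2.211]
contact_force: [-0.0, -0.7, 0.0]
opening: 0.007
```

```bash
python3 st.py
python3 - <<'E'
from h import *
a=capture('side');i=cv2.resize(a['color'][100:270,170:340],None,fx=3.5,fy=3.5,interpolation=cv2.INTER_CUBIC);cv2.imwrite('pics/s1.png',i[:,:,::-1])
E
```

```text
x [-0.999  0.018 -0.032] y [ 0.032  0.002 -0.999] tcp [581.   85.1 177.9] tip [583.4  85.3 104.9] 0.008 [-0.  -0.7  0. ] 4.3
```

View pics/s1.png

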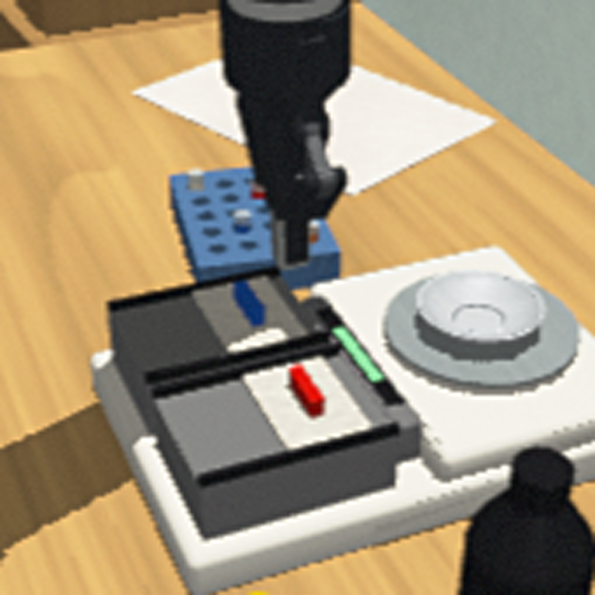

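The finger hangs behind the blue nib (nib at crop (249,302), fingertip at about (290,258)), clear of the red side. I'll go lower in small steps.

Call:
jog_arm(motion=[{"grip": 255, "dx": 0.3, "dy": 0.5, "dz": 0, "turn": 0}, {"grip": 255, "dx": 0.3, "dy": 0.5, "dz": 0, "turn": 0}, {"grip": 255, "dx": 0.2, "dy": 0.5, "dz": 0, "turn": 0}, {"grip": 255, "dx": 0.2, "dy": 0.5, "dz": 0, "turn": 0}, {"grip": 255, "dx": 0, "dy": 0.3, "dz": 0, "turn": 0}, {"grip": 255, "dx": 0, "dy": 0, "dz": 0, "turn": 0}, {"grip": 255, "dx": 0, "dy": 0, "dz": 0, "turn": 0}])

```text
time: 4.93
position: [571.4, 86.2, 154.2]
tool_rot: [0.057, 2.215, -2.209]
contact_force: [0.2, -0.4, -0.8]
opening: 0.0
```

```bash
python3 st.py
```

```text
x [-0.999  0.017 -0.035] y [ 0.035  0.002 -0.999] tcp [571.4  86.2 154.2] tip [574.   86.4  81.3] 0.008 [ 0.2 -0.4 -0.8] 4.9333
```

Call:
jog_arm(motion=[{"grip": 255, "dx": 0.3, "dy": 0.1, "dz": 0.2, "turn": 0}, {"grip": 255, "dx": 0.7, "dy": -0.02, "dz": 0, "turn": 0}, {"grip": 255, "dx": 0.7, "dy": -0.02, "dz": 0, "turn": 0}, {"grip": 255, "dx": 0.7, "dy": -0.02, "dz": 0, "turn": 0}, {"grip": 255, "dx": 0.7, "dy": -0.02, "dz": 0, "turn": 0}, {"grip": 255, "dx": 0, "dy": 0, "dz": 0, "turn": 0}])

```text
time: 5.43
position: [540.3, 84.4, 153.6]
tool_rot: [0.066, 2.212, -2.204]
contact_force: [-1.1, -0.3, 0.6]
opening: 0.0
```

```bash
python3 st.py
```

```text
x [-0.999  0.017 -0.043] y [ 0.043  0.003 -0.999] tcp [540.3  84.4 153.6] tip [543.4  84.6  80.6] 0.004 [-1.1 -0.3  0.6] 5.4333
```

Call:
jog_arm(motion=[{"grip": 255, "dx": 0.6, "dy": 0, "dz": 0, "turn": 0}, {"grip": 255, "dx": 0.6, "dy": -0.02, "dz": 0, "turn": 0}, {"grip": 255, "dx": 0.6, "dy": -0.02, "dz": 0, "turn": 0}, {"grip": 255, "dx": 0.6, "dy": -0.02, "dz": 0, "turn": 0}, {"grip": 255, "dx": 0.4, "dy": -0.02, "dz": 0, "turn": 0}, {"grip": 255, "dx": 0, "dy": 0, "dz": 0, "turn": 0}])

```text
time: 5.93
position: [514.4, 84.5, 155.1]
tool_rot: [0.083, 2.206, -2.195]
contact_force: [0.6, -0.1, -0.9]
opening: 0.001
```

```bash
python3 st.py
python3 - <<'E'
from h import *
a=capture('side');i=cv2.resize(a['color'][120:270,170:340],None,fx=3.5,fy=3.5,interpolation=cv2.INTER_CUBIC);cv2.imwrite('pics/s2.png',i[:,:,::-1])
E
```

```text
x [-0.998  0.018 -0.058] y [ 0.058  0.005 -0.998] tcp [514.4  84.5 155.1] tip [518.6  84.9  82.2] 0.017 [ 0.6 -0.1 -0.9] 5.9333
```

View pics/s2.png

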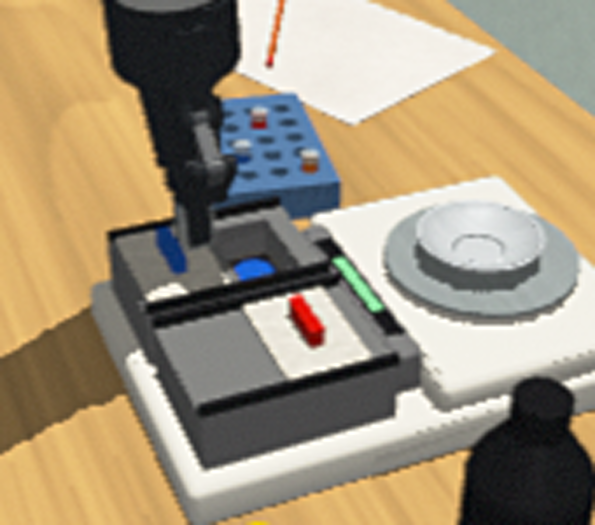

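The blue cover is sliding: nib at crop (172,249), blue key visible at (253,270), red cover unchanged. I'll push on to the stop.

Call:
jog_arm(motion=[{"grip": 255, "dx": 0.5, "dy": 0.1, "dz": 0, "turn": 0}, {"grip": 255, "dx": 0.4, "dy": 0, "dz": 0, "turn": 0}, {"grip": 255, "dx": 0.4, "dy": 0, "dz": 0, "turn": 0}, {"grip": 255, "dx": 0.4, "dy": 0, "dz": 0, "turn": 0}])

```text
time: 6.32
position: [511.3, 84.3, 157.5]
tool_rot: [0.125, 2.194, -2.17]
contact_force: [9.8, 0.5, -5.6]
opening: 0.002
```

```bash
cat > nib.py <<'E'
from h import *
for n in('top','side'):
  c=capture(n);P=cloud(c);H=cv2.cvtColor(c['color'],cv2.COLOR_RGB2HSV).astype(int)
  reg=(P[...,0]>450)&(P[...,0]<640)&(P[...,1]<125)&(P[...,1]>40)&(c['range_z']>0)&(H[...,1]>120)&(abs(H[...,0]-112)<18)
  for k,lo,hi in(('nib',84,96),('key',35,60)):
    q=P[reg&(P[...,2]>lo)&(P[...,2]<hi)]
    if len(q)>3: print(n,k,len(q),((q.min(0)+q.max(0))/2).round(1),q.mean(0).round(1),q.min(0).round(),q.max(0).round())
E
python3 st.py;python3 nib.py
```

```text
x [-0.995  0.02  -0.094] y [ 0.095  0.01  -0.995] tcp [511.3  84.3 157.5] tip [518.2  85.   84.8] 0.133 [ 9.8  0.5 -5.6] 6.3167
top key 71 [562.   85.2  46.4] [562.8  84.1  48.9] [553.  72.  37.] [571.  98.  56.]
side nib 53 [499.2  84.9  87.8] [498.7  81.   88.7] [495.  67.  84.] [504. 103.  91.]
side key 54 [559.7  95.5  48.5] [557.6  89.8  51.4] [544.  77.  41.] [575. 114.  56.]
```

Call:
jog_arm(motion=[{"grip": 255, "dx": -0.6, "dy": 0, "dz": 0, "turn": 0}, {"grip": 255, "dx": -0.6, "dy": -0.8, "dz": 0, "turn": 0}, {"grip": 255, "dx": -0.8, "dy": -0.8, "dz": 0, "turn": 0}, {"grip": 255, "dx": -0.8, "dy": 0, "dz": 0, "turn": 0}, {"grip": 255, "dx": -0.6, "dy": 0, "dz": 0, "turn": 0}, {"grip": 255, "dx": 0, "dy": 0, "dz": 0, "turn": 0}, {"grip": 255, "dx": 0, "dy": 0, "dz": 0, "turn": 0}])

```text
time: 7.0
position: [540.2, 84.0, 176.5]
tool_rot: [0.109, 2.2, -2.179]
contact_force: [-0.8, 0.0, -0.1]
opening: -0.004
```

```bash
python3 st.py;python3 nib.py
```

```text
x [-0.997  0.019 -0.08 ] y [ 0.08   0.009 -0.997] tcp [540.2  84.  176.5] tip [546.   84.6 103.7] 0.013 [-0.8  0.  -0.1] 7.0
side nib 54 [499.   83.9  88.2] [498.7  80.5  88.8] [494.  65.  84.] [504. 103.  92.]
side key 52 [559.7  93.7  48.3] [557.   88.9  51.9] [544.  77.  41.] [575. 110.  55.]
```

Call:
jog_arm(motion=[{"grip": 255, "dx": 0, "dy": 0.6, "dz": 0, "turn": 0}, {"grip": 255, "dx": 0, "dy": 0.6, "dz": 0, "turn": 0}, {"grip": 255, "dx": 0, "dy": 0.6, "dz": 0, "turn": 0}, {"grip": 255, "dx": 0, "dy": 0.6, "dz": 0, "turn": 0}, {"grip": 255, "dx": 0, "dy": 0, "dz": 0, "turn": 0}, {"grip": 255, "dx": 0, "dy": 0, "dz": 0, "turn": 0}])

```text
time: 7.6
position: [539.3, 84.0, 147.9]
tool_rot: [0.102, 2.201, -2.183]
contact_force: [0.6, 0.2, -0.6]
opening: -0.001
```

```bash
python3 st.py
```

```text
x [-0.997  0.018 -0.075] y [ 0.075  0.007 -0.997] tcp [539.3  84.  147.9] tip [544.8  84.5  75.1] 0.018 [ 0.6  0.2 -0.6] 7.6
```

Call:
jog_arm(motion=[{"grip": 255, "dx": -0.6, "dy": 0, "dz": 0, "turn": 0}, {"grip": 255, "dx": 0, "dy": 0, "dz": 0, "turn": 0}, {"grip": 255, "dx": 0, "dy": 0.5, "dz": 0, "turn": 0}, {"grip": 255, "dx": 0, "dy": 0.5, "dz": 0, "turn": 0}, {"grip": 255, "dx": 0, "dy": 0.5, "dz": 0, "turn": 0}, {"grip": 255, "dx": 0, "dy": 0, "dz": 0, "turn": 0}])

```text
time: 8.1
position: [547.9, 83.9, 132.4]
tool_rot: [0.104, 2.2, -2.182]
contact_force: [-0.7, -0.2, 0.7]
opening: 0.001
```

```bash
python3 st.py
```

```text
x [-0.997  0.018 -0.076] y [ 0.076  0.008 -0.997] tcp [547.9  83.9 132.4] tip [553.5  84.5  59.7] 0.006 [-0.7 -0.2  0.7] 8.1
```

Good: the tip is inside the well, 8 mm above the key. Now press.

Call:
jog_arm(motion=[{"grip": 255, "dx": 0.1, "dy": 0.5, "dz": 0, "turn": 0}, {"grip": 255, "dx": 0, "dy": 0.4, "dz": 0, "turn": 0}, {"grip": 255, "dx": 0, "dy": 0.4, "dz": 0, "turn": 0}, {"grip": 255, "dx": 0, "dy": 0.3, "dz": 0, "turn": 0}])

```text
time: 8.43
position: [547.9, 84.4, 119.0]
tool_rot: [0.103, 2.198, -2.184]
contact_force: [-14.3, -2.4, 37.9]
opening: -0.002
```

```bash
python3 st.py
```

```text
x [-0.997  0.018 -0.076] y [ 0.076  0.006 -0.997] tcp [547.9  84.4 119. ] tip [553.5  84.8  46.2] 0.029 [-14.3  -2.4  37.9] 8.4333
```

Call:
jog_arm(motion=[{"grip": 255, "dx": 0, "dy": 0.15, "dz": 0, "turn": 0}, {"grip": 255, "dx": 0, "dy": 0.15, "dz": 0, "turn": 0}])

```text
time: 8.6
position: [547.8, 84.5, 119.9]
tool_rot: [0.103, 2.195, -2.187]
contact_force: [-3.9, -0.9, 6.7]
opening: -0.005
```

```bash
python3 st.py; python3 nib.py
```

```text
x [-0.997  0.018 -0.076] y [ 0.076  0.003 -0.997] tcp [547.8  84.5 119.9] tip [553.3  84.7  47.1] 0.016 [-3.9 -0.9  6.7] 8.6
side nib 53 [499.2  84.9  87.9] [498.8  81.3  88.7] [495.  66.  84.] [504. 104.  92.]
```

Call:
jog_arm(motion=[{"grip": 255, "dx": 0, "dy": 0.22, "dz": 0, "turn": 0}, {"grip": 255, "dx": 0, "dy": 0.22, "dz": 0, "turn": 0}, {"grip": 255, "dx": 0, "dy": 0.22, "dz": 0, "turn": 0}])

```text
time: 8.95
position: [547.8, 84.8, 119.6]
tool_rot: [0.103, 2.191, -2.191]
contact_force: [-6.6, -1.7, 17.0]
opening: -0.003
```

```bash
python3 st.py
```

```text
x [-0.997  0.018 -0.076] y [ 0.076 -0.001 -0.997] tcp [547.8  84.8 119.6] tip [553.4  84.8  46.8] 0.019 [-6.6 -1.7 17. ] 8.95
```

The key has bottomed out: tip at 46.8, and stiff. Next: lift out, pass over the nib, and come down on the operator's side.

Call:
jog_arm(motion=[{"grip": 255, "dx": 0, "dy": -0.8, "dz": 0, "turn": 0}, {"grip": 255, "dx": 0, "dy": -1.2, "dz": 0, "turn": 0}, {"grip": 255, "dx": 0, "dy": -1.5, "dz": 0, "turn": 0}, {"grip": 255, "dx": 0, "dy": -1.5, "dz": 0, "turn": 0}, {"grip": 255, "dx": 0, "dy": -1.0, "dz": 0, "turn": 0}, {"grip": 255, "dx": 0, "dy": 0, "dz": 0, "turn": 0}, {"grip": 255, "dx": 0, "dy": 0, "dz": 0, "turn": 0}])

```text
time: 9.53
position: [543.7, 85.4, 184.2]
tool_rot: [0.107, 2.189, -2.188]
contact_force: [-0.1, 0.1, -0.1]
opening: 0.003
```

```bash
python3 st.py; python3 nib.py
```

```text
x [-0.997  0.017 -0.08 ] y [ 0.08  -0.    -0.997] tcp [543.7  85.4 184.2] tip [549.6  85.4 111.5] 0.016 [-0.1  0.1 -0.1] 9.5333
side nib 51 [499.   85.3  88. ] [498.7  80.8  89.1] [495.  67.  84.] [503. 104.  92.]
side key 51 [560.3  94.   48.4] [556.6  88.6  52.1] [545.  77.  41.] [576. 111.  56.]
```

Call:
jog_arm(motion=[{"grip": 255, "dx": 1.5, "dy": -0.2, "dz": 0, "turn": 0}, {"grip": 255, "dx": 2.0, "dy": -0.2, "dz": 0, "turn": 0}, {"grip": 255, "dx": 2.0, "dy": -0.2, "dz": 0, "turn": 0}, {"grip": 255, "dx": 1.6, "dy": -0.1, "dz": 0, "turn": 0}, {"grip": 255, "dx": 1.0, "dy": 0, "dz": 0, "turn": 0}, {"grip": 255, "dx": 0, "dy": 0, "dz": 0, "turn": 0}, {"grip": 255, "dx": 0, "dy": 0, "dz": 0, "turn": 0}])

```text
time: 10.22
position: [456.0, 85.4, 177.2]
tool_rot: [0.094, 2.195, -2.196]
contact_force: [0.5, -0.9, -0.0]
opening: 0.004
```

```bash
python3 st.py; python3 nib.py
```

```text
x [-0.998  0.018 -0.067] y [ 0.067 -0.001 -0.998] tcp [456.   85.4 177.2] tip [460.9  85.3 104.4] 0.032 [ 0.5 -0.9 -0. ] 10.2167
top nib 48 [501.1  84.4  88.2] [501.1  84.4  87.8] [499.  69.  85.] [503.  99.  91.]
top key 150 [556.7  85.2  45.7] [556.4  84.8  49. ] [543.  72.  37.] [571.  98.  54.]
side nib 50 [499.1  84.1  87.8] [498.9  80.5  89. ] [495.  66.  84.] [504. 102.  92.]
side key 53 [559.7  94.6  48.5] [557.4  89.5  51.5] [544.  77.  41.] [575. 113.  56.]
```

Call:
jog_arm(motion=[{"grip": 255, "dx": 0, "dy": 0.6, "dz": 0, "turn": 0}, {"grip": 255, "dx": 0, "dy": 0.6, "dz": 0, "turn": 0}, {"grip": 255, "dx": 0, "dy": 0.5, "dz": 0, "turn": 0}, {"grip": 255, "dx": 0, "dy": 0.3, "dz": 0, "turn": 0}, {"grip": 255, "dx": 0, "dy": 0, "dz": 0, "turn": 0}, {"grip": 255, "dx": 0, "dy": 0, "dz": 0, "turn": 0}])

```text
time: 10.82
position: [461.1, 85.4, 154.4]
tool_rot: [0.097, 2.198, -2.194]
contact_force: [-0.2, 0.3, 0.7]
opening: -0.0
```

```bash
python3 st.py
```

```text
x [-0.997  0.02  -0.068] y [ 0.068  0.001 -0.998] tcp [461.1  85.4 154.4] tip [466.1  85.5  81.6] 0.016 [-0.2  0.3  0.7] 10.8167
```

Call:
jog_arm(motion=[{"grip": 255, "dx": -0.8, "dy": 0.12, "dz": 0, "turn": 0}, {"grip": 255, "dx": -0.8, "dy": 0.06, "dz": 0, "turn": 0}, {"grip": 255, "dx": -0.8, "dy": 0.06, "dz": 0, "turn": 0}, {"grip": 255, "dx": -0.8, "dy": 0.06, "dz": 0, "turn": 0}, {"grip": 255, "dx": -0.8, "dy": 0.06, "dz": 0, "turn": 0}, {"grip": 255, "dx": 0, "dy": 0, "dz": 0, "turn": 0}])

```text
time: 11.32
position: [504.5, 84.8, 153.3]
tool_rot: [0.094, 2.2, -2.196]
contact_force: [-0.0, 0.6, -0.2]
opening: 0.001
```

```bash
python3 st.py;python3 nib.py
```

```text
x [-0.998  0.02  -0.065] y [ 0.065  0.001 -0.998] tcp [504.5  84.8 153.3] tip [509.3  84.9  80.4] 0.013 [-0.   0.6 -0.2] 11.3167
top key 59 [562.   84.2  45.8] [563.4  82.1  49.1] [553.  72.  38.] [571.  96.  54.]
side nib 33 [522.   83.   87.7] [522.4  75.6  88.9] [518.  66.  84.] [526. 100.  91.]
side key 16 [568.   95.9  48.1] [568.4  93.3  48.1] [561.  80.  42.] [575. 112.  54.]
```

Call:
jog_arm(motion=[{"grip": 255, "dx": -0.7, "dy": 0.05, "dz": 0, "turn": 0}, {"grip": 255, "dx": -0.7, "dy": 0.05, "dz": 0, "turn": 0}, {"grip": 255, "dx": -0.7, "dy": 0.05, "dz": 0, "turn": 0}, {"grip": 255, "dx": -0.6, "dy": 0.04, "dz": 0, "turn": 0}, {"grip": 255, "dx": -0.4, "dy": 0.03, "dz": 0, "turn": 0}, {"grip": 255, "dx": -0.3, "dy": 0.02, "dz": 0, "turn": 0}])

```text
time: 11.92
position: [537.6, 84.7, 152.7]
tool_rot: [0.085, 2.201, -2.2]
contact_force: [-10.3, 0.9, 7.5]
opening: 0.001
```

```bash
python3 st.py;python3 nib.py
```

```text
x [-0.998  0.019 -0.058] y [ 0.058 -0.    -0.998] tcp [537.6  84.7 152.7] tip [541.9  84.7  79.8] 0.126 [-10.3   0.9   7.5] 11.9167
side nib 27 [554.4  80.3  88.6] [554.2  76.2  89.3] [550.  66.  86.] [559.  94.  92.]
```

The cover is at its shut stop (10 N of resistance). One more small push, then back off and lift.

Call:
jog_arm(motion=[{"grip": 255, "dx": -0.3, "dy": 0, "dz": 0, "turn": 0}, {"grip": 255, "dx": 0.6, "dy": 0, "dz": 0, "turn": 0}, {"grip": 255, "dx": 0.6, "dy": -0.5, "dz": 0, "turn": 0}, {"grip": 255, "dx": 0, "dy": -2, "dz": 0, "turn": 0}, {"grip": 255, "dx": 0, "dy": -3, "dz": 0, "turn": 0}, {"grip": 255, "dx": 1, "dy": -3, "dz": 0, "turn": 0}, {"grip": 255, "dx": 2, "dy": -3, "dz": 0, "turn": 0}, {"grip": 255, "dx": 3, "dy": 0, "dz": 0, "turn": 0}, {"grip": 255, "dx": 0, "dy": 0, "dz": 0, "turn": 0}, {"grip": 255, "dx": 0, "dy": 0, "dz": 0, "turn": 0}])

```text
time: 12.85
position: [459.6, 84.2, 269.1]
tool_rot: [0.095, 2.193, -2.199]
contact_force: [0.4, 0.3, 0.0]
opening: -0.002
```

```bash
python3 st.py;python3 nib.py
python3 - <<'E'
from h import *
a=capture('side');b=capture('top')
i=cv2.resize(np.hstack([a['color'][150:310,180:350],b['color'][90:250,200:370]]),None,fx=2.3,fy=2.3,interpolation=cv2.INTER_CUBIC);cv2.imwrite('pics/e.png',i[:,:,::-1])
for k in('dish','vial_mid','rack_mid','flask_mid','cal_nib','tare_nib'):
  for d in models.spot_point(a,k)[:1]: print(k,np.round(d['point']),round(d['score'],2))
E
```

```text
x [-0.998  0.019 -0.068] y [ 0.068 -0.004 -0.998] tcp [459.6  84.2 269.1] tip [464.6  84.  196.3] 0.099 [0.4 0.3 0. ] 12.85
top nib 59 [556.1  83.8  87.4] [556.   84.6  87.8] [553.  69.  84.] [559.  99.  91.]
side nib 46 [554.3  83.1  87.8] [553.6  80.1  89.1] [549.  66.  84.] [559. 101.  92.]
dish [699.  35.  57.] 0.93
vial_mid [ 478. -125.   22.] 0.83
rack_mid [629. 276.  14.] 0.91
flask_mid [ 608. -168.   65.] 0.56
tare_nib [556.  83.  88.] 0.88
```

View pics/e.png

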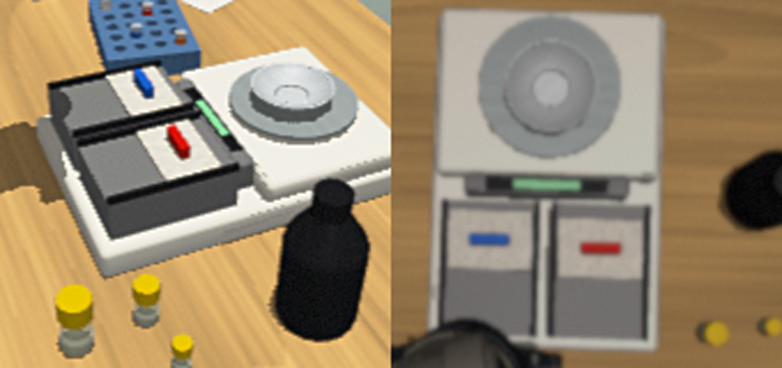

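The blue cover is back over its well (right half at (489,240)), the red cover is in place at (600,249), and the dish, rack, vials and bottle look unmoved. Handing in.

```bash
python3 -c "
from plant import arm
print(arm.finish_job())"
```

```text
the job is handed in; nothing more can be done
None
```

I pushed the blue-nibbed cover open to its stop, pressed the blue key down until it bottomed out, and let it come back up. Then I pushed the cover shut to its stop, lifted clear and handed in at about 13 s of the 48 s allowed. No verdict came back.

- **Cover:** the top camera put the blue nib at x ≈ 501 mm open and 556 mm shut, which matches the full 55 mm travel. About 10 N of resistance showed both stops.
- **Key:** the tip stopped at z ≈ 46–47 mm, where the bottomed key should be. The force reached 38 N at most, pressing the key. Afterwards the camera saw the key back at its earlier height.
- **Left alone:** in the last pictures the red cover looked unmoved. The networks put the dish, rack and bottle within about 3 mm of their first readings, and the middle-sized vial within about 5 mm of its.

**Disagreements and misses:**
- The shut nib reads about 3–4 mm further back than at the start (556 against 552 mm), so the cover was probably slightly ajar then.
- The tool tilted by up to about 5° as it jogged, which did no visible harm.
- In the last check the network did not report the red nib, so the red cover was judged from the picture only.
- I never saw the red key; it stayed under its cover.

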